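Seat a press punch against the stop of a V-groove length gauge

TASK

Take the longer of the two press punches out of the wooden rack and lay it in the V-groove of the length gauge, slim tip towards the stop but still clear of it. Then slide it along the groove until the tip meets the stop's spindle, keep it pressed there lightly for about a second, never hard (the spindle is delicate: stay under 20 N), and leave the punch lying in the groove with its tip touching. Leave the shorter punch in the rack.

Things in the scene. Friction and masses are not known exactly. Their poses are not given: they have to be found in the camera images.
- gauge: punch length gauge fixed to the table: dark steel base plate 200 x 90 x 12 mm with a bright steel rail whose 90-degree V-groove runs along x, from x = -52 to +70 mm, to the stop. Origin on the table under the groove's centre line; x along the groove towards the stop, z up. A 25 mm barrel seated in the V has its axis at y = 0, 58 mm above the table
- groove_end (a point): point on the seated barrel's axis over the rail's open -x end (gauge x = -52, z = 58 mm). The V's two top edges lie 12 mm either side, 5.5 mm below this axis, and fall away at 45 degrees outside: fingers gripping a seated barrel must end no more than 5 mm below its axis. A 130 mm punch always overhangs this end; nothing stands behind it
- stop: the stop: fixed grey housing 36 x 46 x 68 mm, with its spindle; axes as the gauge's, origin at the centre of its underside, 12 mm above the table. A clamping screw on top reaches 98 mm above the table
- stop_front (a point): where the spindle leaves the housing's front face (gauge x = +70, z = 58 mm). The spindle, 18 mm in diameter, flat-ended, sticks out along the groove's axis towards -x by 5 to 30 mm; how far differs each time and is NOT measured: find its end by feel (or sight). It is clamped and does not give under the permitted force
- punch: the longer punch, loose: steel rod 130 mm long, about 0.4 kg (0.3 to 0.46). Barrel 25 mm in diameter; slim tip, 14 mm diameter, 25 mm long, at +x; neck, 16 mm diameter, 12 to 20 mm from its tail. Origin on its axis midway; x towards the tip (may be rolled). Grip the plain barrel, x = -45 to +40 mm. It drags in the groove with about 2 to 5 N
- punch_tip (a point): centre of the punch's flat tip face, on its axis, 65 mm from its origin
- punch_tail (a point): centre of the punch's flat tail face (25 mm diameter), on its axis, 65 mm behind its origin
- short_punch: the shorter punch, loose, 106 mm long, same barrel but a stub tip only 6 mm long; origin on its axis 62 mm from its tail, x towards the tip. Lies in the rack beside the longer one, parallel, 100 mm apart; which lies where varies
- rack: fixed plywood rack 85 x 190 mm for two lying punches; origin on the table under its centre. Punches lie level along its x axis at y = -50 and +50 mm, axes 47 mm above the table, in V notches at x = -32 and +32 mm (10 mm thick, edges 46 mm above the table); between the notches only the 10 mm base plate lies beneath
Not all that is in view belongs to the job. What is shaped like the punch but pink or yellow is not meant.

How it is judged:
On the way, in this order (a step that is already met when the one before it is completed fails the run):
1. the longer punch lies in the groove, tip towards the stop and at least 3 mm clear of the spindle (y of punch in the frame of gauge between -0.003 and 0.003 m and z of punch in the frame of gauge between 0.055 and 0.061 m and angle between the x axis of punch and the x axis of gauge, either way round below 0.05 rad and distance between punch_tip and spindle_c0 above 0.033 m and x of punch_tip in the frame of gauge between 0 and 0.07 m), for 0.2 s.
2. the punch, lying in the groove, is pressed against the stop with more than 1.5 N for 0.3 s (y of punch in the frame of gauge between -0.003 and 0.003 m and z of punch in the frame of gauge between 0.055 and 0.061 m and angle between the x axis of punch and the x axis of gauge, either way round below 0.05 rad and contact force between punch and stop above 1.5 N and distance between punch_tip and spindle_c0 below 0.0315 m), for 0.3 s.
At the end, for the whole second after the job is handed in: The longer punch lies at rest in the groove (axis within 3 mm of the seated axis sideways and in height, within 0.05 rad of the groove's direction), its tip face within 1.5 mm of the spindle's end face; the shorter punch is within 15 mm of where it lay (y of punch in the frame of gauge between -0.003 and 0.003 m and z of punch in the frame of gauge between 0.055 and 0.061 m and angle between the x axis of punch and the x axis of gauge, either way round below 0.05 rad and distance between punch_tip and spindle_c0 below 0.0315 m and linear speed of punch below 0.01 m/s and distance of short_punch from where it was at the start of the episode below 0.015 m); the robot touches nothing.
It fails at once if the punch presses on the stop with more than 20 N (contact force between punch and stop above 20 N).
It fails at once if the shorter punch is moved by more than 15 mm (distance of short_punch from where it was at the start of the episode above 0.015 m).
It also fails if it takes over 64 s, if anything falls off the work surface, if the arm or the gripper's body presses on something with over 40 N, if the wrist force passes 120 N, or if a joint passes its speed limit or range.

ROBOT

A 6-joint arm with a two-finger parallel gripper is mounted at the origin on the work surface. World frame = base frame: x ahead of the robot, y to its left, z up, the work surface at z = 0. Lengths are in m, angles in rad, forces in N, time in s.
With the tool pointing down it reaches from about 0.375 to 0.9 m from the base axis. Payload 3.1 kg.
Tool frame: the origin (TCP) lies midway between the tips of the shut fingers; the grasp point (between the pads) lies 19 mm behind it (manip.hold_point_z is the distance from the TCP to the grasp point, in m); z points along the fingers, y is the direction in which the jaws open and shut (so a half turn about z gives the same grasp; the last joint's range is limited). The gripper opens to 85 mm and grips with 20 to 120 N. Pads are 22 mm wide; open, the fingers measure 114 mm over their backs; the gripper's body (76 mm by 85 mm) begins 54 mm behind the grasp point. The pads swing forward as they close: fully open they stand 13 mm farther back than shut.
Start: joints at [-1.345, 0.527, 1.433, -0, 1.181, -0.178], TCP at [0.246, -0.575, 0.231] pointing down, gripper open.
Joint ranges: [-3.08, 3.08], [-0.75, 2.2], [0.22, 2.44], [-1.43, 4.57], [0, 2.65], [-2.85, 2.85]. Speed limits (rad/s): [2.79, 2.79, 3.14, 3.14, 3.14, 3.14].

INTERFACE

Orientations are given as a unit quaternion [x, y, z, w].
In Python, from station import manip gives the robot as it stands.
- The arm moves only by the tool drive_tool, never from a script. Its argument "motion" is one flat list of numbers, 7 for each row, row after row: the shift along the tool's x, y, z in mm, then the turn, a rotation vector about the tool's x, y, z in degrees, then the finger opening in mm, from 0 to 85.4. A call has 1 to 8 rows; each row is the pose to reach, as a shift and turn from the pose measured when the call began, along the tool's axes at that moment; what a row does not reach only later rows make up. A row lasts 1/8 s, in which the tool goes at most 62.5 mm and 10.7 degrees, less where a joint would pass 70% of its speed; a pose out of reach is approached as far as the arm can. A call with a gripper value outside its range is refused whole. The fingers move at their own pace and stop on an object; "force" is the grip in N (left out, the last holds). Time passes only in rows, so rows that repeat a pose let the fingers close. It gives the time, the measured TCP pose, the force and the opening at its end, in the units of the state.
- manip.sense(): the state, without advancing time (a new reading comes with each control period).
- manip.snapshot(name): name is "side" or "top"; returns a dict with "color" (420x560x3 uint8, red, green, blue), "fx", "fy", "cx", "cy" (pixels), "k1" (the pictures are not rectified: a ray, as slopes to the right and down, at radius r is drawn at 1 + k1 r^2 times it, then the intrinsics apply), "view" (4x4, takes a point from world to camera coordinates). Camera axes: x right, y up, looking along -z (the intrinsics and any distortion apply to the point x, -y, -z); pixel columns grow to the right and rows downward; lengths in m; the calibration is good to about 2 mm. A picture is of the moment at which its call begins. There is no depth.
- manip.sign_off(): hands the job in, once; it reports no verdict.
The state is a dict: "t": time; "q": joint angles; "qd": joint speeds; "tau": joint torques, N m; "tcp_pos": TCP position; "tool_rot": TCP orientation; "force": force on the tool from outside, world axes, zero at the start; "ft_torque": the same for the moment, N m; "finger_gap": opening from 0.0 (shut) to 1.0 (fully open).
Only numpy, scipy, OpenCV 4.12 (cv2) and the standard library are available. Lean on these libraries where they do the work, as an engineer would, in place of code of your own. Each camera call takes 0.05 s, during which the arm holds its last target.

## Working session

There is one attempt and no reset: what is moved stays moved. The work goes in short steps, Python scripts to look and compute and a tool call to move; the robot and the scene stay as the last step left them, time stands still between calls to the robot, and variables do not carry over. Pictures are saved under pics/ and viewed, and the job is handed in when it is done.

Besides the shell and the picture viewer there is one more tool, called after ">>>" by a JSON object that holds its "method" and its "body". drive_tool: Moves the arm, as the interface text tells. Its arguments: {"type":"object","properties":{"motion":{"type":"array","items":{"type":"number"}},"force":{"type":"number"}},"required":["motion"]}

```bash
ls; mkdir -p pics
python3 - <<'E'
from station import manip
import cv2,numpy as np
print(manip.sense())
for n in("side","top"):
    s=manip.snapshot(n); cv2.imwrite(f"pics/{n}0.png",s["color"][:,:,::-1]); print(n,s["fx"],s["fy"],s["cx"],s["cy"],s["k1"],np.round(s["view"],4).tolist())
E
```

```text
pics
{'t': 0.0, 'q': array([-1.34551092e+00,  5.28477284e-01,  1.43393778e+00, -1.85130118e-05,
        1.18135387e+00, -1.78499440e-01]), 'qd': array([ 0.00017497,  0.00131359, -0.00053325,  0.00020379, -0.00145325,
        0.00027474]), 'tau': array([ 1.14397491e-03, -4.42340362e+01, -1.78024757e+01, -2.37701415e-04,
        8.57245177e-03, -1.21282866e-05]), 'tcp_pos': array([ 0.24542198, -0.57401168,  0.23031548]), 'tool_rot': array([ 9.79687570e-01,  2.00527006e-01, -3.40097471e-05, -1.08764267e-03]), 'force': array([-0.51608804,  0.05902732, -0.12646961]), 'ft_torque': array([ 0.02882929, -0.03853699,  0.01990499]), 'finger_gap': 1.0034821933652052}
side 497.16629344922364 497.16629344922364 279.6612060690572 217.12746532201123 -0.029388658161678186 [[-0.8409, -0.5412, 0.0028, 0.3491], [0.3477, -0.5363, 0.769, -0.2834], [-0.4147, 0.6477, 0.6392, -0.9774], [0.0, 0.0, 0.0, 1.0]]
top 478.3548043767118 478.3548043767118 280.94129830679447 198.81314179781447 0.005237891139319868 [[-0.0161, -0.9999, -0.0024, -0.1108], [0.9977, -0.0162, 0.0665, -0.4706], [-0.0665, -0.0013, 0.9978, -1.3899], [0.0, 0.0, 0.0, 1.0]]
```

View pics/side0.png

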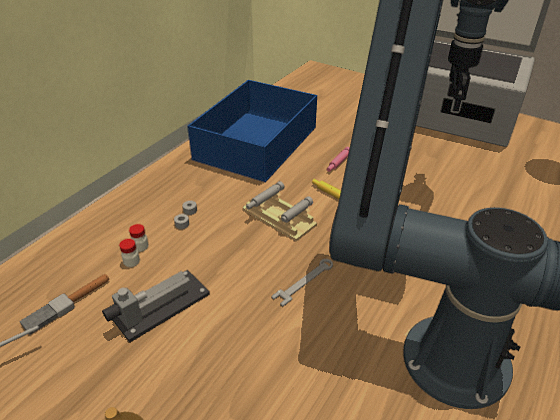

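View pics/top0.png

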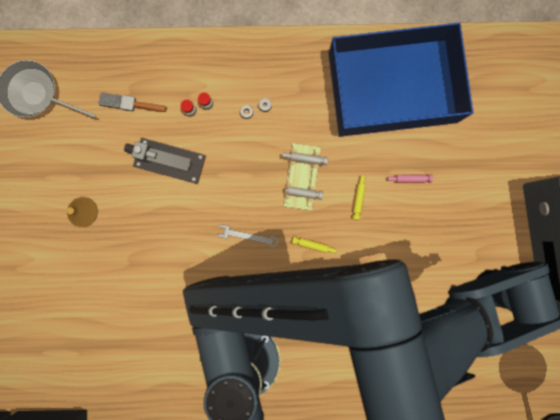

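The top view shows the rack near (303,177) with punches at (305,158) and (303,193), and the gauge near (168,160) with its stop on the left. I'll enlarge both.

Run:
```python
import cv2,numpy as np
t=cv2.imread("pics/top0.png"); s=cv2.imread("pics/side0.png")
def crop(i,x0,y0,x1,y1,k):return cv2.resize(i[y0:y1,x0:x1],None,fx=k,fy=k,interpolation=cv2.INTER_CUBIC)
a=crop(t,265,135,345,215,5); b=crop(s,235,170,325,240,4)
c=crop(t,120,130,215,190,8)
b=cv2.resize(b,(400,311)); 
o=np.zeros((400,800,3),np.uint8);o[:,:400]=a;o[:311,400:]=b
cv2.imwrite("pics/rack.png",o);cv2.imwrite("pics/gauge.png",c)
cv2.imwrite("pics/gside.png",crop(s,90,260,220,345,6))
```

```text
(no output)
```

View pics/rack.png

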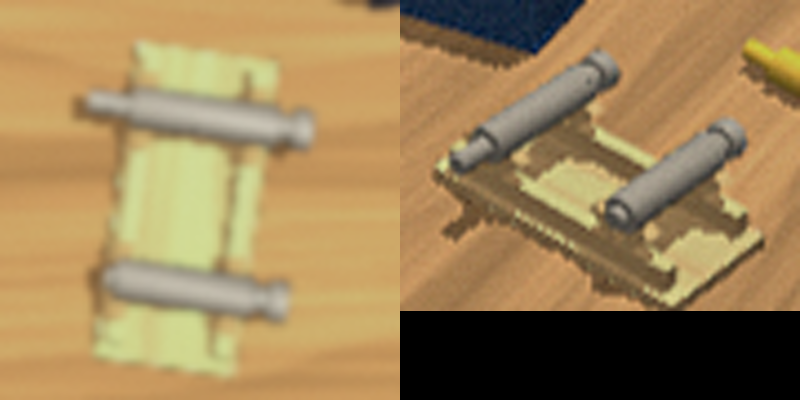

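View pics/gauge.png

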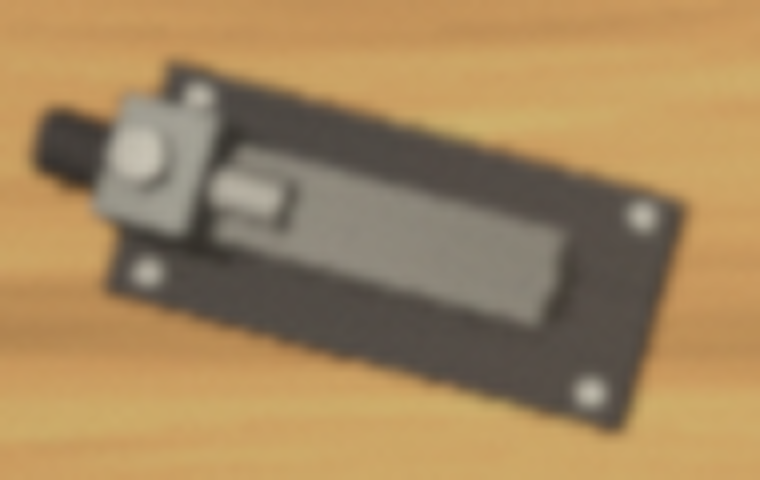

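View pics/gside.png

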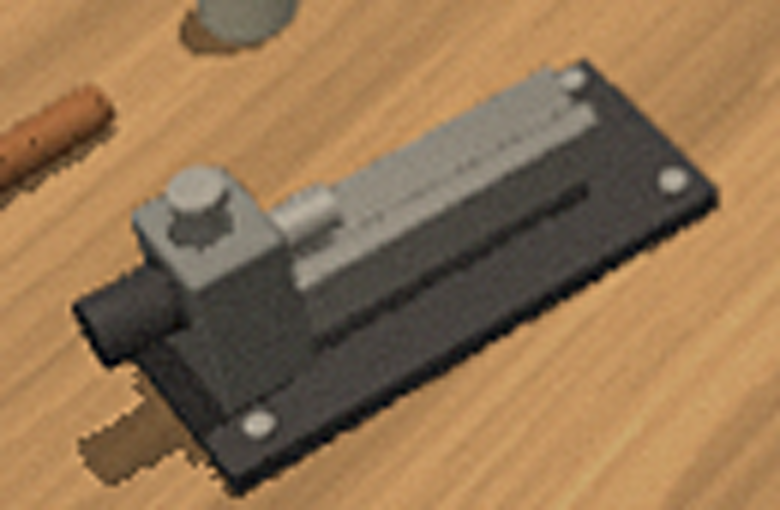

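Candidates, in top-view pixels:
- **(305,158):** a grey punch with a long slim tip at the left, about 45 px long. This is the longer punch.
- **(303,193):** a grey punch with a stub tip, about 37 px long. This is the shorter one.
- **Others:** the yellow and pink ones are decoys.

The enlarged crop confirms this in both views. On the gauge, the stop is at upper-left and the spindle end is near crop (290,205), which is pixel (156,155).

```bash
cat > h.py <<'E'
import numpy as np,cv2
from scipy.optimize import least_squares
from station import manip
def cams():
    return {n:manip.snapshot(n) for n in("side","top")}
def proj(s,P):
    P=np.atleast_2d(P); c=P@s["view"][:3,:3].T+s["view"][:3,3]
    u=c[:,0]/-c[:,2]; v=-c[:,1]/-c[:,2]; f=1+s["k1"]*(u*u+v*v)
    return np.c_[s["fx"]*u*f+s["cx"],s["fy"]*v*f+s["cy"]]
def back(s,px,z):
    K=np.array([[s["fx"],0,s["cx"]],[0,s["fy"],s["cy"]],[0,0,1]])
    px=np.atleast_2d(np.float64(px))
    n=cv2.undistortPoints(px[:,None],K,np.array([s["k1"],0,0,0,0.]))[:,0]
    R=np.array(s["view"])[:3,:3];t=np.array(s["view"])[:3,3]
    C=-R.T@t; d=np.c_[n[:,0],-n[:,1],-np.ones(len(n))]@R
    return C+d*((z-C[2])/d[:,2])[:,None]
def uc(c,k,o): return (np.array(c,float)+.5)/k-.5+np.array(o)
E
python3 - <<'E'
from h import *
S=cams()
# gauge plate top corners, gauge frame: stop at +x. top view: x+ is left
G=np.array([[1,-1],[-1,-1],[-1,1],[1,1]])*[.1,.045]
top=uc([(173,62),(690,205),(625,432),(108,290)],8,(120,130))
W=back(S["top"],top,.012); print("plate top cam",W[:,:2].round(4).tolist(), "len",np.linalg.norm(W[0]-W[1]),np.linalg.norm(W[1]-W[2]))
sd=uc([(585,60),(718,188),(236,476)],6,(90,260))
Ws=back(S["side"],sd,.012); print("side",Ws[:,:2].round(4).tolist())
print("spindle top-z58: end, root", back(S["top"],uc([(288,203),(214,184)],8,(120,130)),.058).round(4).tolist())
print("rail end corners z.0525", back(S["top"],uc([(568,235),(543,322)],8,(120,130)),.04).round(4).tolist())
t=back(S["top"],uc([(88,102),(312,131)],5,(265,135)),.047); print("punch tip/tail top",t.round(4).tolist(),np.linalg.norm(t[0]-t[1]))
k=400/360
t=back(S["side"],uc([((460-400),162),((610-400),66)],400/90,(235,170)),.047);print("punch side",t.round(4).tolist(),np.linalg.norm(t[0]-t[1]))
t=back(S["top"],uc([(108,277),(288,302)],5,(265,135)),.047); print("short",t.round(4).tolist(),np.linalg.norm(t[0]-t[1]))
E
```

```text
plate top cam [[0.6589, 0.2939], [0.6022, 0.1022], [0.5181, 0.1266], [0.574, 0.3176]] len 0.19989028234086068 0.08757043279922382
side [[0.6022, 0.1059], [0.5176, 0.1293], [0.5723, 0.3189]]
spindle top-z58: end, root [[0.5978, 0.2389, 0.058], [0.6051, 0.2655, 0.058]]
rail end corners z.0525 [[0.5874, 0.1421, 0.04], [0.5558, 0.1512, 0.04]]
punch tip/tail top [[0.5935, -0.1241, 0.047], [0.5745, -0.2532, 0.047]] 0.13041397252723974
punch side [[0.5945, -0.1287, 0.047], [0.5725, -0.2553, 0.047]] 0.12855758258128686
short [[0.4918, -0.134, 0.047], [0.4757, -0.2372, 0.047]] 0.10441320646536748
```

The longer punch is centred near (0.584,-0.190) with its tip direction at about 81°. The groove direction is about 73.6°, and the spindle end is near gauge x = 43 mm. First move is to above the punch.

```bash
cat >> h.py <<'E'
from scipy.spatial.transform import Rotation as R
def rel(x,y,z,yaw):
    st=manip.sense(); r0=R.from_quat(st["tool_rot"])
    rt=R.from_euler("z",yaw,degrees=True)*R.from_euler("x",180,degrees=True)
    d=r0.inv().apply(np.array([x,y,z])-st["tcp_pos"])*1000
    w=np.degrees((r0.inv()*rt).as_rotvec())
    print("t",round(st["t"],2),"F",st["force"].round(2),"gap",round(st["finger_gap"]*85.4,1),"shift",d.round(1),"turn",w.round(2))
E
python3 -c "
from h import *
rel(.583,-.195,.15,81.0)"
```

```text
t 0.2 F [ 0.1  -0.15 -0.29] gap 85.5 shift [ 459.4 -216.1   81.1] turn [-6.000e-02 -5.000e-02 -5.786e+01]
```

>>> {"method": "drive_tool", "body": {"motion": [459, -216, 81, 0, 0, -58, 85, 459, -216, 81, 0, 0, -58, 85, 459, -216, 81, 0, 0, -58, 85, 459, -216, 81, 0, 0, -58, 85, 459, -216, 81, 0, 0, -58, 85, 459, -216, 81, 0, 0, -58, 85, 459, -216, 81, 0, 0, -58, 85, 459, -216, 81, 0, 0, -58, 85], "force": 40}}

```text
t: 1.2
tcp_pos: [0.5747, -0.204, 0.1519]
tool_rot: [0.76, 0.65, 0.0, -0.0]
force: [0.5, -0.6, 0.4]
finger_gap: 0.997
```

```bash
python3 -c "
from h import *
rel(.583,-.195,.10,81.0)"
```

```text
t 1.2 F [ 0.51 -0.56  0.36] gap 85.1 shift [10.1  6.8 51.9] turn [-0.02 -0.06  0.14]
```

>>> {"method": "drive_tool", "body": {"motion": [10, 7, 40, 0, 0, 0, 85, 10, 7, 52, 0, 0, 0, 85, 10, 7, 52, 0, 0, 0, 85]}}

```text
t: 1.58
tcp_pos: [0.582, -0.1955, 0.0991]
tool_rot: [0.76, 0.65, -0.0, -0.002]
force: [-0.4, -0.2, -0.0]
finger_gap: 0.999
```

Run:
```python
from h import *
rel(.583,-.195,.10,81.0)
S=cams();crop=lambda i,x0,y0,x1,y1,k:cv2.resize(i[y0:y1,x0:x1,::-1],None,fx=k,fy=k,interpolation=cv2.INTER_CUBIC)
tp=manip.sense()["tcp_pos"]; print(proj(S["top"],tp),proj(S["side"],tp))
cv2.imwrite("pics/a1.png",np.hstack([crop(S["top"]["color"],260,120,350,210,4),crop(S["side"]["color"],235,150,335,240,4)]))
```

```text
t 1.57 F [-0.44 -0.21 -0.03] gap 85.3 shift [ 0.6  0.9 -0.9] turn [-0.18 -0.1   0.1 ]
[[308.3973087 155.2204005]] [[266.27042054 177.43913948]]
```

View pics/a1.png

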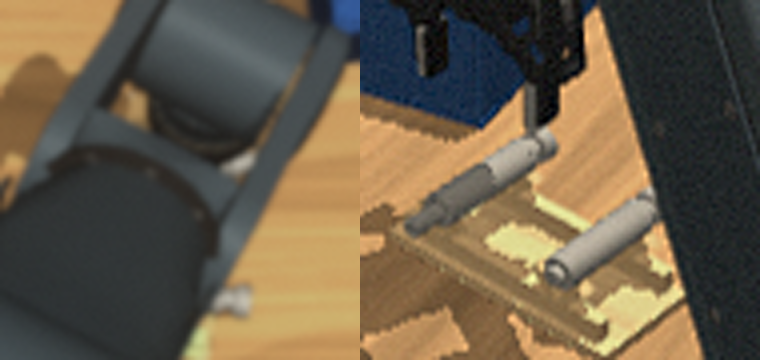

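The side view shows the fingers straddling the longer punch, with TCP projection at crop (485,110). I'll descend so the fingertips end about 4.5 mm below the punch axis, then close.

>>> {"method": "drive_tool", "body": {"motion": [1, 1, 30, 0, 0, 0, 85, 1, 1, 57, 0, 0, 0, 70, 1, 1, 57, 0, 0, 0, 40, 1, 1, 57, 0, 0, 0, 40]}}

```text
t: 2.17
tcp_pos: [0.5851, -0.1971, 0.0455]
tool_rot: [0.761, 0.649, 0.001, 0.002]
force: [-0.7, -0.5, 0.0]
finger_gap: 0.469
```

```bash
python3 -c "
from h import *
rel(.583,-.195,.0425,81.0)"
```

```text
t 2.17 F [-0.67 -0.46  0.04] gap 40.1 shift [ 1.7 -2.4  3. ] turn [ 0.2   0.03 -0.03]
```

>>> {"method": "drive_tool", "body": {"motion": [1.5, -2, 3, 0, 0, 0, 40, 1.5, -2, 3, 0, 0, 0, 20, 1.5, -2, 3, 0, 0, 0, 20, 1.5, -2, 3, 0, 0, 0, 10, 1.5, -2, 3, 0, 0, 0, 10, 1.5, -2, 3, 0, 0, 0, 10]}}

```text
t: 2.92
tcp_pos: [0.5826, -0.1953, 0.0437]
tool_rot: [0.76, 0.65, 0.0, 0.001]
force: [-3.2, 0.0, 5.4]
finger_gap: 0.271
```

Run:
```python
from h import *
rel(.583,-.195,.0425,81.0)
S=cams();crop=lambda i,x0,y0,x1,y1,k:cv2.resize(i[y0:y1,x0:x1,::-1],None,fx=k,fy=k,interpolation=cv2.INTER_CUBIC)
cv2.imwrite("pics/a2.png",crop(S["side"]["color"],235,150,335,240,6))
```

```text
t 2.92 F [-3.16  0.02  5.39] gap 23.2 shift [0.4 0.4 1.2] turn [0.13 0.06 0.01]
```

View pics/a2.png

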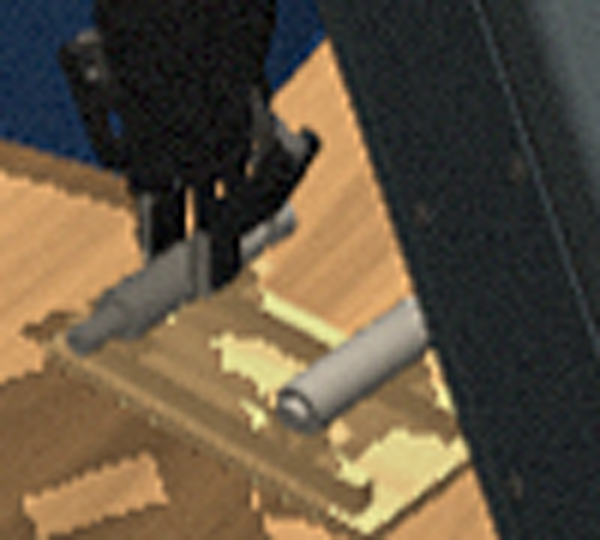

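Run:
```python
from h import *
S=cams();s=S["side"]
st=manip.sense();r=R.from_quat(st["tool_rot"])
im=cv2.resize(s["color"][165:215,245:300,::-1],None,fx=12,fy=12,interpolation=cv2.INTER_CUBIC)
def px(p):
    q=proj(s,p)[0]; return tuple(int(v) for v in ((q-[245,165]+.5)*12-.5))
sg=-1 if r.apply([0,1,0])[0]>0 else 1
for dz,c in((0,(0,0,255)),(-3,(0,255,255)),(-6,(0,255,0))):
    for w in(12.5,):   # near side (smaller x)
        a=[px(st["tcp_pos"]+r.apply(np.array([x,sg*w,dz])/1000)) for x in(-11,11)]
        cv2.line(im,a[0],a[1],c,1)
    # barrel axis
cv2.imwrite("pics/a3.png",im)
```

```text
(no output)
```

View pics/a3.png

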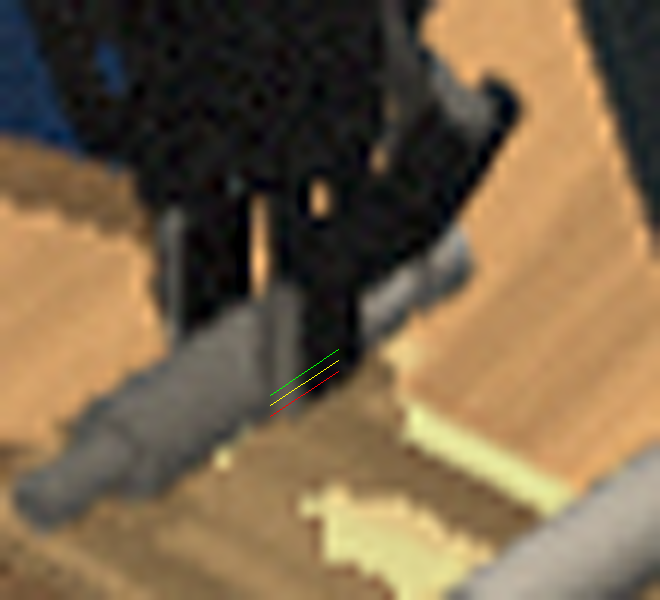

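The fingertips end only about 1–3 mm below the axis, so I'll regrip about 2 mm deeper.

>>> {"method": "drive_tool", "body": {"motion": [0, 0, 0, 0, 0, 0, 40, 0, 0, 2.5, 0, 0, 0, 40, 0, 0, 2.5, 0, 0, 0, 40, 0, 0, 2.5, 0, 0, 0, 40, 0, 0, 2.5, 0, 0, 0, 40]}}

```text
t: 3.75
tcp_pos: [0.5826, -0.1952, 0.0411]
tool_rot: [0.76, 0.65, 0.0, 0.001]
force: [0.0, 0.1, -0.2]
finger_gap: 0.468
```

Run:
```python
from h import *
rel(.583,-.195,.041,81.0)
```

```text
t 3.75 F [ 0.05  0.12 -0.21] gap 40.0 shift [0.3 0.3 0.1] turn [0.12 0.05 0.02]
```

>>> {"method": "drive_tool", "body": {"motion": [0, 0, 0, 0, 0, 0, 20, 0, 0, 0, 0, 0, 0, 20, 0, 0, 0, 0, 0, 0, 10, 0, 0, 0, 0, 0, 0, 10, 0, 0, 0, 0, 0, 0, 10]}}

```text
t: 4.38
tcp_pos: [0.5826, -0.1953, 0.0412]
tool_rot: [0.76, 0.65, 0.0, 0.001]
force: [-1.0, -0.6, 2.3]
finger_gap: 0.272
```

Run:
```python
from h import *
rel(.583,-.195,.041,81.0)
```

```text
t 4.38 F [-0.97 -0.59  2.25] gap 23.2 shift [0.3 0.4 0.2] turn [0.12 0.06 0.02]
```

The gap is the same at a different depth, so the pads are on the barrel's diameter. Lifting.

>>> {"method": "drive_tool", "body": {"motion": [0, 0, -20, 0, 0, 0, 10, 0, 0, -50, 0, 0, 0, 10, 0, 0, -90, 0, 0, 0, 10, 0, 0, -90, 0, 0, 0, 10, 0, 0, -90, 0, 0, 0, 10, 0, 0, -90, 0, 0, 0, 10]}}

```text
t: 5.12
tcp_pos: [0.581, -0.1944, 0.129]
tool_rot: [0.76, 0.65, -0.0, -0.001]
force: [0.5, 0.4, -4.4]
finger_gap: 0.274
```

Run:
```python
from h import *
S=cams();s=S["side"]
rel(.572,.15,.13,73.6)
crop=lambda i,x0,y0,x1,y1,k:cv2.resize(i[y0:y1,x0:x1,::-1],None,fx=k,fy=k,interpolation=cv2.INTER_CUBIC)
cv2.imwrite("pics/a4.png",np.hstack([crop(S["side"]["color"],215,120,335,240,3),crop(S["top"]["color"],260,120,380,240,3)]))
```

```text
t 5.22 F [ 0.43 -0.06 -4.42] gap 23.7 shift [338.9 -63.2  -0.4] turn [-0.06 -0.01  7.42]
```

View pics/a4.png

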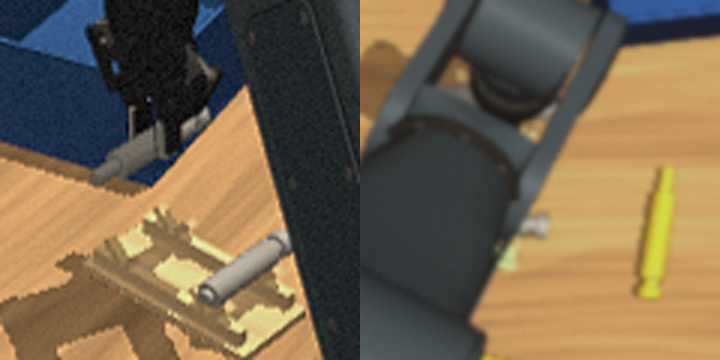

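Run:
```python
from h import *
rel(.5731,.1608,.13,73.7)
```

```text
t 5.22 F [ 0.43 -0.06 -4.42] gap 23.7 shift [349.8 -63.8  -0.4] turn [-0.06 -0.01  7.32]
```

>>> {"method": "drive_tool", "body": {"motion": [45, -8, 0, 0, 0, 1, 10, 95, -17, 0, 0, 0, 2, 10, 145, -26, 0, 0, 0, 3, 10, 195, -36, 0, 0, 0, 4, 10, 245, -45, 0, 0, 0, 5, 10, 295, -54, 0, 0, 0, 6, 10, 335, -61, 0, 0, 0, 7, 10, 350, -64, 0, 0, 0, 7.3, 10]}}

```text
t: 6.22
tcp_pos: [0.5721, 0.1634, 0.1288]
tool_rot: [0.799, 0.601, -0.001, -0.001]
force: [0.6, 0.2, -4.1]
finger_gap: 0.271
```

>>> {"method": "drive_tool", "body": {"motion": [0, 0, 0, 0, 0, 0, 10, 0, 0, 0, 0, 0, 0, 10]}}

```text
t: 6.48
tcp_pos: [0.572, 0.1623, 0.1283]
tool_rot: [0.799, 0.601, -0.001, -0.001]
force: [-0.1, -0.6, -3.1]
finger_gap: 0.273
```

Run:
```python
from h import *
S=cams();s=S["side"]
rel(.5731,.1608,.13,73.7)
crop=lambda i,x0,y0,x1,y1,k:cv2.resize(i[y0:y1,x0:x1,::-1],None,fx=k,fy=k,interpolation=cv2.INTER_CUBIC)
cv2.imwrite("pics/a5.png",crop(S["side"]["color"],90,205,230,310,5))
cv2.imwrite("pics/a5t.png",crop(S["top"]["color"],110,100,270,210,5))
```

```text
t 6.58 F [ 1.07 -0.38 -3.76] gap 23.1 shift [-0.9  1.1 -1.4] turn [-0.14  0.04  0.08]
```

View pics/a5.png

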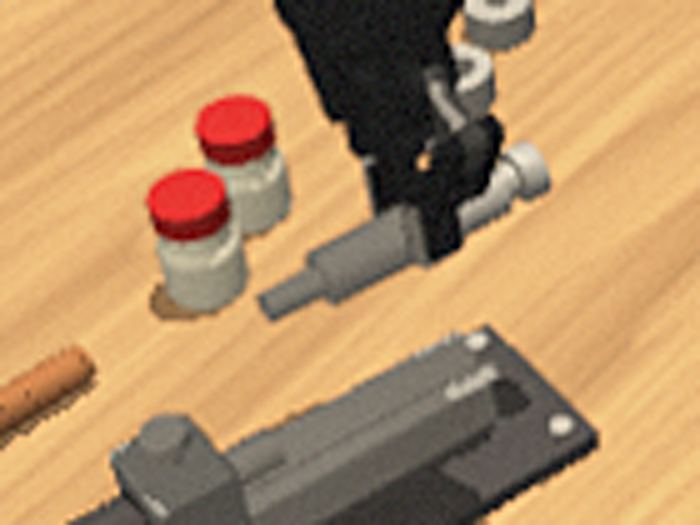

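View pics/a5t.png

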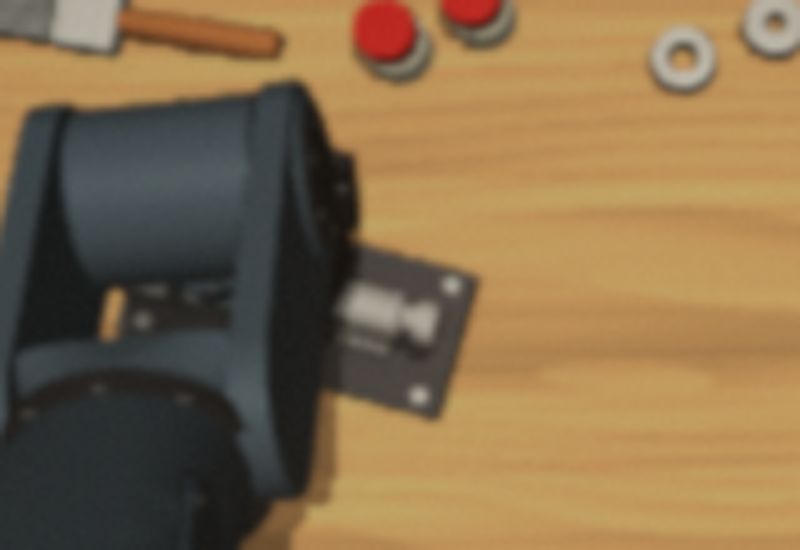

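The punch is held level over the gauge: tip at side crop (267,303), tail at (533,170). I'll measure the tip against the spindle with the same camera.

Run:
```python
from h import *
S=cams();s=S["side"];t=S["top"]
st=manip.sense();print(st["tcp_pos"].round(4))
o=np.array([.5843,.1992]);d=np.array([.2807,.9598]);n=np.array([-d[1],d[0]])
g=lambda W:np.c_[(W[:,:2]-o)@d,(W[:,:2]-o)@n].round(4).tolist()
za=st["tcp_pos"][2]+.0058
W=back(s,uc([(268,304),(533,170)],5,(90,205)),za); print("punch side tip,tail (gauge x,y)",g(W),np.linalg.norm(W[0]-W[1]))
print("tcp",g(st["tcp_pos"][None]))
W=back(t,uc([(430,318)],5,(110,100)),za); print("tail top",g(W))
print("spindle end side",g(back(s,uc([(326,205)],6,(90,260)),.058)))
print("spindle end top",g(back(t,uc([(288,203)],8,(120,130)),.058)))
# V model overlay side
im=cv2.imread("pics/side0.png")[255:350,85:225]; k=5
im=cv2.resize(im,None,fx=k,fy=k,interpolation=cv2.INTER_CUBIC)
im2=cv2.imread("pics/top0.png")[125:195,115:220]; im2=cv2.resize(im2,None,fx=7,fy=7,interpolation=cv2.INTER_CUBIC)
def ln(pts,c):
    P=np.array([[*(o+d*p[0]+n*p[1]),p[2]] for p in pts])
    for I,sc,of,kk in((im,s,(85,255),5),(im2,t,(115,125),7)):
        q=((proj(sc,P)-of+.5)*kk-.5).astype(int); cv2.polylines(I,[q.reshape(-1,1,2)],False,c,1)
for y in(-.012,.012): ln([(-.052,y,.0525),(.07,y,.0525)],(0,0,255))
ln([(-.052,0,.0403),(.04,0,.0403)],(0,255,0))
ln([(.04,.009,.058),(.04,-.009,.058)],(255,0,0)); ln([(.04,0,.067),(.07,0,.067)],(255,0,0))
x0,x1=-.0875,.1125
ln([(x0,-.045,.012),(x1,-.045,.012),(x1,.045,.012),(x0,.045,.012),(x0,-.045,.012)],(0,255,255))
ln([(.07,-.023,.08),(.106,-.023,.08),(.106,.023,.08),(.07,.023,.08),(.07,-.023,.08)],(255,0,255))
cv2.imwrite("pics/ov.png",im);cv2.imwrite("pics/ovt.png",im2)
```

```text
[0.5724 0.1621 0.1287]
punch side tip,tail (gauge x,y) [[0.0301, 0.0003], [-0.0945, 0.0026]] 0.12463060372362449
tcp [[-0.0389, 0.0011]]
tail top [[-0.0917, -0.0026]]
spindle end side [[0.0425, -0.0012]]
spindle end top [[0.0419, -0.0018]]
```

View pics/ov.png

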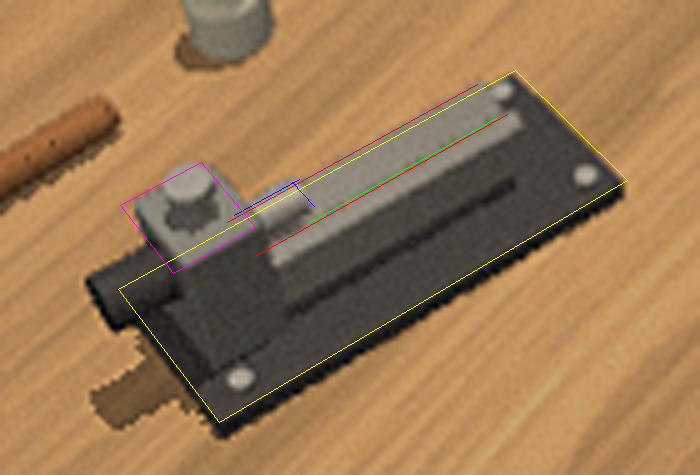

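View pics/ovt.png

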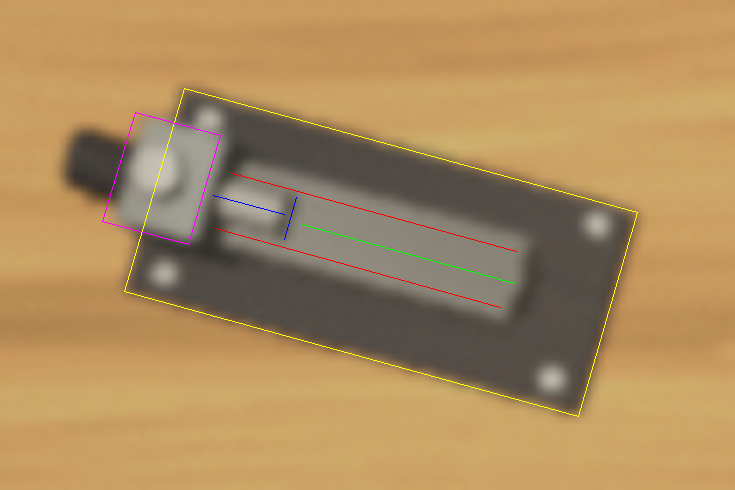

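>>> {"method": "drive_tool", "body": {"motion": [-0.5, 1, 20, 0, 0, 0, 10, -0.5, 1, 40, 0, 0, 0, 10, -0.5, 1, 55, 0, 0, 0, 10, -0.5, 1, 66, 0, 0, 0, 10, -0.5, 1, 68, 0, 0, 0, 10, -0.5, 1, 68, 0, 0, 0, 10, -0.5, 1, 68, 0, 0, 0, 10]}}

```text
t: 7.55
tcp_pos: [0.5736, 0.1615, 0.0614]
tool_rot: [0.8, 0.6, -0.0, -0.0]
force: [-0.4, 0.4, -3.5]
finger_gap: 0.272
```

Run:
```python
from h import *
S=cams();s=S["side"]
rel(.5731,.1608,.06,73.7)
crop=lambda i,x0,y0,x1,y1,k:cv2.resize(i[y0:y1,x0:x1,::-1],None,fx=k,fy=k,interpolation=cv2.INTER_CUBIC)
cv2.imwrite("pics/a6.png",crop(S["side"]["color"],95,240,215,325,6))
cv2.imwrite("pics/a6t.png",crop(S["top"]["color"],110,120,220,200,6))
```

```text
t 7.65 F [ 0.21 -0.15 -4.15] gap 23.7 shift [-0.8 -0.1  1.4] turn [-0.07 -0.    0.08]
```

View pics/a6.png

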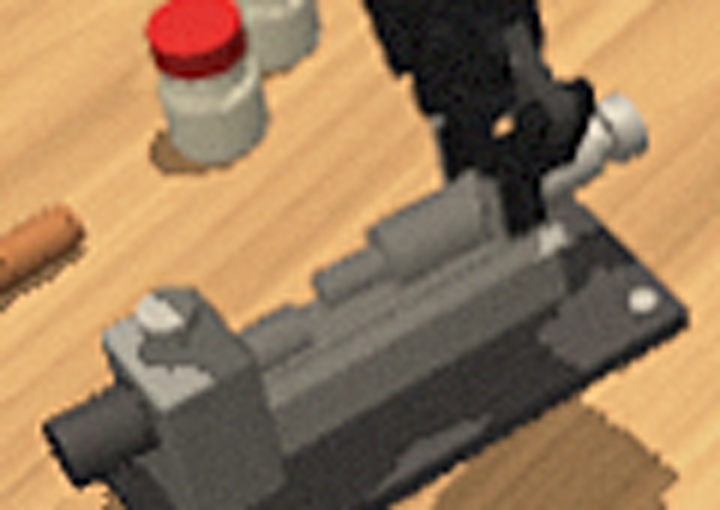

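View pics/a6t.png

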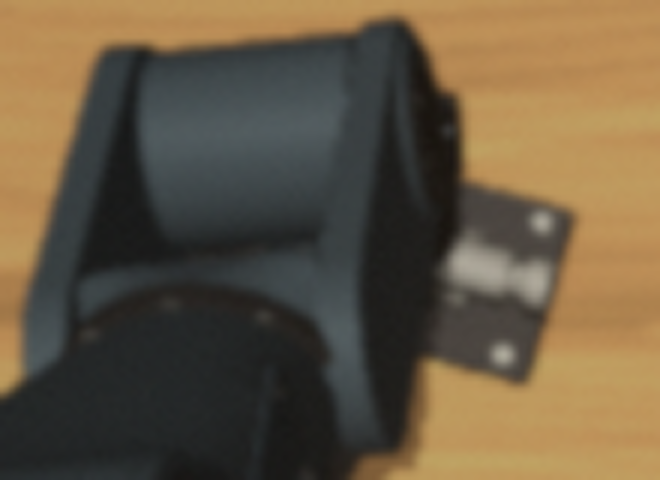

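Run:
```python
from h import *
s=manip.snapshot("side")
o=np.array([.5843,.1992]);d=np.array([.2807,.9598]);n=np.array([-d[1],d[0]])
st=manip.sense();g=lambda W:np.c_[(W[:,:2]-o)@d,(W[:,:2]-o)@n].round(4).tolist()
print("tcp",g(st["tcp_pos"][None]),st["tcp_pos"][2])
za=st["tcp_pos"][2]+.0058
print("tip,tail",g(back(s,uc([(322,289),(632,128)],6,(95,240)),za)))
print("spindle end c, root c",g(back(s,uc([(308,321),(255,347)],6,(95,240)),.058)))
im=cv2.resize(s["color"][280:310,130:170,::-1],None,fx=18,fy=18,interpolation=cv2.INTER_LANCZOS4);cv2.imwrite("pics/a7.png",im)
```

```text
tcp [[-0.0393, -0.0]] 0.06127743887180517
tip,tail [[0.0302, -0.0019], [-0.0961, 0.0023]]
spindle end c, root c [[0.0384, -0.0001], [0.0583, -0.0015]]
```

View pics/a7.png

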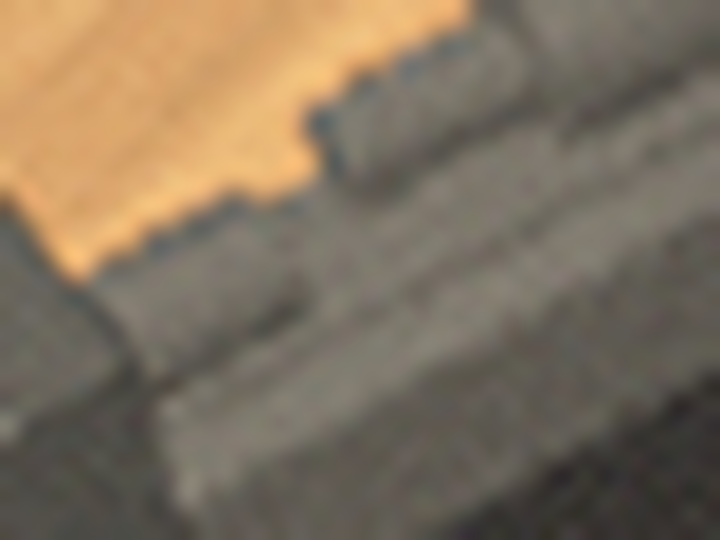

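Tip-to-spindle gap is about 8–11 mm and the sideways offset is within about 2 mm. I'll lower until the V takes the weight.

>>> {"method": "drive_tool", "body": {"motion": [-1, 0, 3, 0, 0, 0, 10, -1, 0, 5, 0, 0, 0, 10, -1, 0, 6.5, 0, 0, 0, 10, -1, 0, 7.5, 0, 0, 0, 10, -1, 0, 7.5, 0, 0, 0, 10]}}

```text
t: 8.32
tcp_pos: [0.573, 0.1605, 0.0536]
tool_rot: [0.8, 0.6, -0.001, -0.001]
force: [0.3, -0.2, -3.9]
finger_gap: 0.276
```

Run:
```python
from h import *
rel(.5731,.1608,.053,73.7)
```

```text
t 8.32 F [ 0.29 -0.24 -3.9 ] gap 23.6 shift [0.3 0.  0.6] turn [-0.09  0.01  0.08]
```

>>> {"method": "drive_tool", "body": {"motion": [0, 0, 1, 0, 0, 0, 10, 0, 0, 1.5, 0, 0, 0, 10, 0, 0, 1.5, 0, 0, 0, 10]}}

```text
t: 8.7
tcp_pos: [0.5732, 0.1606, 0.0525]
tool_rot: [0.8, 0.6, -0.0, -0.0]
force: [-0.1, 0.1, -1.0]
finger_gap: 0.273
```

The weight is mostly on the groove with no sideways force. I'll release so the punch seats itself.

>>> {"method": "drive_tool", "body": {"motion": [0, 0, 0, 0, 0, 0, 20, 0, 0, 0, 0, 0, 0, 35, 0, 0, 0, 0, 0, 0, 40, 0, 0, 0, 0, 0, 0, 40], "force": 20}}

```text
t: 9.2
tcp_pos: [0.5735, 0.1606, 0.0528]
tool_rot: [0.8, 0.6, -0.0, -0.0]
force: [0.0, 0.6, -0.2]
finger_gap: 0.466
```

Run:
```python
from h import *
rel(.5731,.1608,.053,73.7)
s=manip.snapshot("side")
cv2.imwrite("pics/a8.png",cv2.resize(s["color"][250:320,105:205,::-1],None,fx=8,fy=8,interpolation=cv2.INTER_CUBIC))
```

```text
t 9.2 F [ 0.03  0.64 -0.19] gap 39.8 shift [ 0.1 -0.5 -0.2] turn [-0.03 -0.02  0.08]
```

View pics/a8.png

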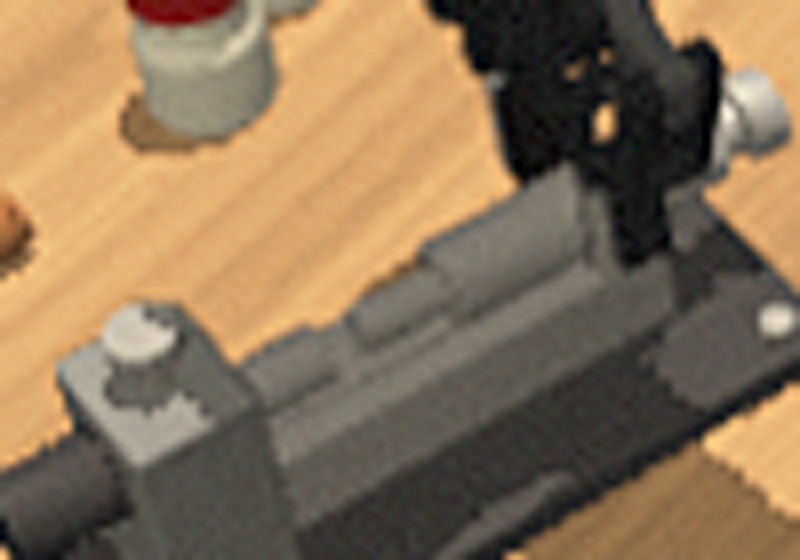

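The punch is seated in line with the spindle: tip at crop (355,340), spindle end at (325,345), so a gap of roughly 7–8 mm. I'll regrip lightly at 20 N.

>>> {"method": "drive_tool", "body": {"motion": [0, 0, 0, 0, 0, 0, 20, 0, 0, 0, 0, 0, 0, 20, 0, 0, 0, 0, 0, 0, 10, 0, 0, 0, 0, 0, 0, 10, 0, 0, 0, 0, 0, 0, 10], "force": 20}}

```text
t: 9.88
tcp_pos: [0.5732, 0.1606, 0.0528]
tool_rot: [0.8, 0.6, -0.0, -0.0]
force: [-2.0, 0.9, 4.3]
finger_gap: 0.281
```

>>> {"method": "drive_tool", "body": {"motion": [0.5, 0, 0, 0, 0, 0, 10, 1, 0, 0, 0, 0, 0, 10, 1.5, 0, 0, 0, 0, 0, 10, 2, 0, 0, 0, 0, 0, 10, 2.5, 0, 0, 0, 0, 0, 10, 3, 0, 0, 0, 0, 0, 10]}}

```text
t: 10.62
tcp_pos: [0.5734, 0.1614, 0.0528]
tool_rot: [0.799, 0.601, -0.002, 0.0]
force: [-3.4, -8.8, 4.6]
finger_gap: 0.284
```

Run:
```python
from h import *
rel(.5731,.1608,.053,73.7)
st=manip.sense();print("F tool",R.from_quat(st["tool_rot"]).inv().apply(st["force"]).round(2))
```

```text
t 10.62 F [-3.36 -8.82  4.58] gap 24.2 shift [-0.6 -0.1 -0.2] turn [-0.12  0.2   0.15]
F tool [-9.43 -0.79 -4.54]
```

Resistance is 9.4 N after only 0.8 mm, and the tool pushes down with 4.5 N, which adds drag. I'll unload vertically and check whether it is rubbing.

>>> {"method": "drive_tool", "body": {"motion": [0, 0, -0.5, 0, 0, 0, 10, 0, 0, -1, 0, 0, 0, 10, 0, 0, -1, 0, 0, 0, 10]}}

```text
t: 11.0
tcp_pos: [0.5734, 0.1617, 0.0532]
tool_rot: [0.799, 0.601, -0.002, 0.0]
force: [1.1, 0.3, -4.5]
finger_gap: 0.286
```

Run:
```python
from h import *
rel(.5731,.1608,.053,73.7)
st=manip.sense();print("F tool",R.from_quat(st["tool_rot"]).inv().apply(st["force"]).round(2))
s=manip.snapshot("side")
cv2.imwrite("pics/a9.png",cv2.resize(s["color"][250:320,105:205,::-1],None,fx=8,fy=8,interpolation=cv2.INTER_CUBIC))
```

```text
t 11.0 F [ 1.06  0.34 -4.49] gap 24.4 shift [-0.9  0.   0.2] turn [-0.14  0.19  0.15]
F tool [0.64 0.94 4.48]
```

View pics/a9.png

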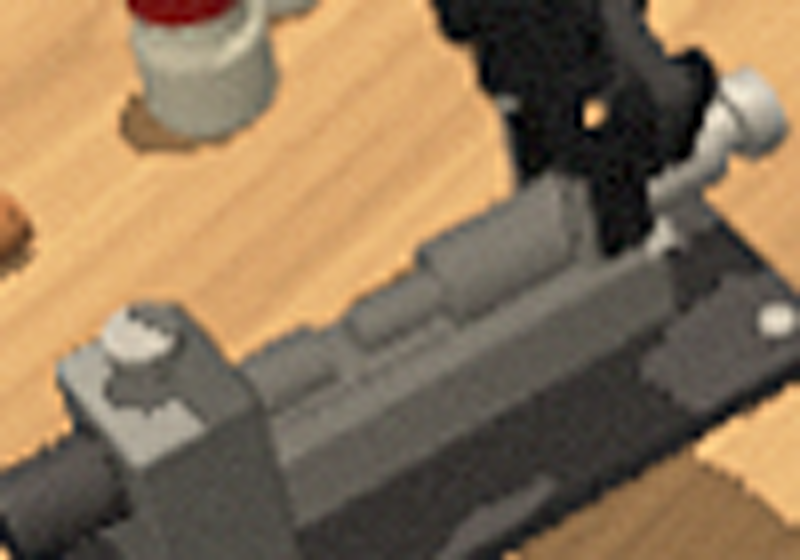

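Not touching yet. The gripper now carries the weight, so I'll lower 0.3 mm and slide in small steps.

>>> {"method": "drive_tool", "body": {"motion": [0.7, 0, 0.3, 0, 0, 0, 10, 1.4, 0, 0.3, 0, 0, 0, 10, 2.1, 0, 0.3, 0, 0, 0, 10, 2.8, 0, 0.3, 0, 0, 0, 10]}}

```text
t: 11.55
tcp_pos: [0.5743, 0.1645, 0.053]
tool_rot: [0.799, 0.601, -0.002, 0.0]
force: [1.2, -0.2, -2.4]
finger_gap: 0.283
```

```bash
cat > f.py <<'E'
from h import *
rel(.5731,.1608,.053,73.7)
st=manip.sense();print("F tool",R.from_quat(st["tool_rot"]).inv().apply(st["force"]).round(2))
E
python3 f.py
```

```text
t 11.55 F [ 1.19 -0.15 -2.38] gap 24.2 shift [-3.9 -0.1 -0. ] turn [-0.12  0.18  0.15]
F tool [0.19 1.19 2.38]
```

>>> {"method": "drive_tool", "body": {"motion": [0.5, 0, 0, 0, 0, 0, 10, 1, 0, 0, 0, 0, 0, 10, 1.5, 0, 0, 0, 0, 0, 10, 2, 0, 0, 0, 0, 0, 10]}}

```text
t: 12.05
tcp_pos: [0.5748, 0.1664, 0.053]
tool_rot: [0.799, 0.601, -0.002, 0.0]
force: [-0.6, -1.4, -3.8]
finger_gap: 0.284
```

```bash
python3 f.py
```

```text
t 12.05 F [-0.6  -1.41 -3.78] gap 24.2 shift [-5.9 -0.1 -0. ] turn [-0.12  0.18  0.15]
F tool [-1.51 -0.17  3.79]
```

>>> {"method": "drive_tool", "body": {"motion": [0.5, 0, 0, 0, 0, 0, 10, 1, 0, 0, 0, 0, 0, 10, 1.5, 0, 0, 0, 0, 0, 10]}}

```text
t: 12.42
tcp_pos: [0.5753, 0.1679, 0.053]
tool_rot: [0.799, 0.601, -0.002, 0.0]
force: [0.4, -1.8, -3.2]
finger_gap: 0.284
```

```bash
python3 f.py
```

```text
t 12.43 F [ 0.41 -1.83 -3.24] gap 24.3 shift [-7.4 -0.2 -0. ] turn [-0.12  0.19  0.15]
F tool [-1.63  0.91  3.24]
```

>>> {"method": "drive_tool", "body": {"motion": [0.5, 0, 0, 0, 0, 0, 10, 1, 0, 0, 0, 0, 0, 10, 1.5, 0, 0, 0, 0, 0, 10]}}

```text
t: 12.8
tcp_pos: [0.5757, 0.1694, 0.053]
tool_rot: [0.799, 0.601, -0.002, 0.0]
force: [0.0, -1.3, -1.5]
finger_gap: 0.282
```

```bash
python3 f.py
```

```text
t 12.8 F [ 0.02 -1.26 -1.48] gap 24.1 shift [-9.  -0.1 -0. ] turn [-0.12  0.19  0.16]
F tool [-1.2   0.37  1.48]
```

>>> {"method": "drive_tool", "body": {"motion": [0.5, 0, 0, 0, 0, 0, 10, 1, 0, 0, 0, 0, 0, 10, 1.5, 0, 0, 0, 0, 0, 10]}}

```text
t: 13.18
tcp_pos: [0.5761, 0.1707, 0.053]
tool_rot: [0.799, 0.601, -0.002, 0.0]
force: [0.2, -1.7, -3.0]
finger_gap: 0.284
```

```bash
python3 f.py
python3 - <<'E'
from h import *
s=manip.snapshot("side")
cv2.imwrite("pics/b1.png",cv2.resize(s["color"][250:320,105:205,::-1],None,fx=8,fy=8,interpolation=cv2.INTER_CUBIC))
E
```

```text
t 13.18 F [ 0.22 -1.7  -3.05] gap 24.2 shift [-10.3  -0.1   0. ] turn [-0.12  0.21  0.17]
F tool [-1.56  0.69  3.05]
```

View pics/b1.png

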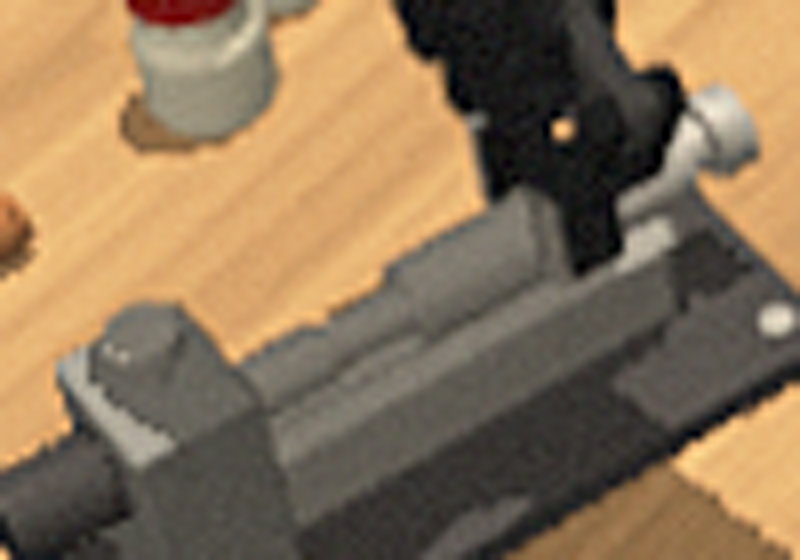

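The tip is visually at the spindle, near crop (325,335). I'll press on in finer steps.

>>> {"method": "drive_tool", "body": {"motion": [0.3, 0, 0, 0, 0, 0, 10, 0.6, 0, 0, 0, 0, 0, 10, 0.9, 0, 0, 0, 0, 0, 10]}}

```text
t: 13.6
tcp_pos: [0.5761, 0.1707, 0.0529]
tool_rot: [0.799, 0.601, -0.003, 0.001]
force: [-0.3, -6.0, -2.4]
finger_gap: 0.283
```

```bash
python3 f.py
```

```text
t 13.6 F [-0.25 -5.98 -2.35] gap 24.2 shift [-10.3  -0.1  -0. ] turn [-0.15  0.29  0.19]
F tool [-5.8   1.43  2.38]
```

Contact: no movement and 5.8 N. I'll hold about that for a second, at +1.2 mm.

>>> {"method": "drive_tool", "body": {"motion": [1, 0, 0, 0, 0, 0, 10, 1.2, 0, 0, 0, 0, 0, 10, 1.2, 0, 0, 0, 0, 0, 10, 1.2, 0, 0, 0, 0, 0, 10, 1.2, 0, 0, 0, 0, 0, 10, 1.2, 0, 0, 0, 0, 0, 10, 1.2, 0, 0, 0, 0, 0, 10, 1.2, 0, 0, 0, 0, 0, 10]}}

```text
t: 14.6
tcp_pos: [0.5761, 0.1707, 0.053]
tool_rot: [0.799, 0.601, -0.004, 0.001]
force: [-0.0, -5.8, -0.7]
finger_gap: 0.281
```

```bash
python3 f.py
```

```text
t 14.6 F [-0.03 -5.8  -0.73] gap 24.0 shift [-10.4  -0.1   0. ] turn [-0.18  0.4   0.21]
F tool [-5.58  1.58  0.77]
```

>>> {"method": "drive_tool", "body": {"motion": [1.4, 0, 0, 0, 0, 0, 10, 1.8, 0, 0, 0, 0, 0, 10, 2, 0, 0, 0, 0, 0, 10, 2, 0, 0, 0, 0, 0, 10, 2, 0, 0, 0, 0, 0, 10, 2, 0, 0, 0, 0, 0, 10, 2, 0, 0, 0, 0, 0, 10]}}

```text
t: 15.48
tcp_pos: [0.5761, 0.1707, 0.0529]
tool_rot: [0.799, 0.602, -0.005, 0.001]
force: [-0.8, -9.7, -1.0]
finger_gap: 0.283
```

```bash
python3 f.py
```

```text
t 15.47 F [-0.82 -9.66 -0.97] gap 24.1 shift [-10.4  -0.1   0. ] turn [-0.23  0.59  0.26]
F tool [-9.5   1.89  1.06]
```

A wrist force of 9.5 N was held. Even with 5 N of drag, the contact force is at least 4.5 N and under 10 N. Now I'll relax, open and lift.

>>> {"method": "drive_tool", "body": {"motion": [1, 0, 0, 0, 0, 0, 10, 0.5, 0, 0, 0, 0, 0, 10, 0.5, 0, 0, 0, 0, 0, 20, 0.5, 0, 0, 0, 0, 0, 40, 0.5, 0, 0, 0, 0, 0, 50, 0.5, 0, 0, 0, 0, 0, 50]}}

```text
t: 16.23
tcp_pos: [0.5765, 0.1719, 0.0532]
tool_rot: [0.799, 0.602, -0.005, 0.002]
force: [-0.7, 0.1, -0.3]
finger_gap: 0.584
```

```bash
python3 f.py
python3 - <<'E'
from h import *
s=manip.snapshot("side")
cv2.imwrite("pics/b2.png",cv2.resize(s["color"][250:320,105:205,::-1],None,fx=8,fy=8,interpolation=cv2.INTER_CUBIC))
E
```

```text
t 16.23 F [-0.74  0.11 -0.3 ] gap 49.9 shift [-11.6  -0.2   0.3] turn [-0.19  0.54  0.27]
F tool [-0.1  -0.74  0.31]
```

View pics/b2.png

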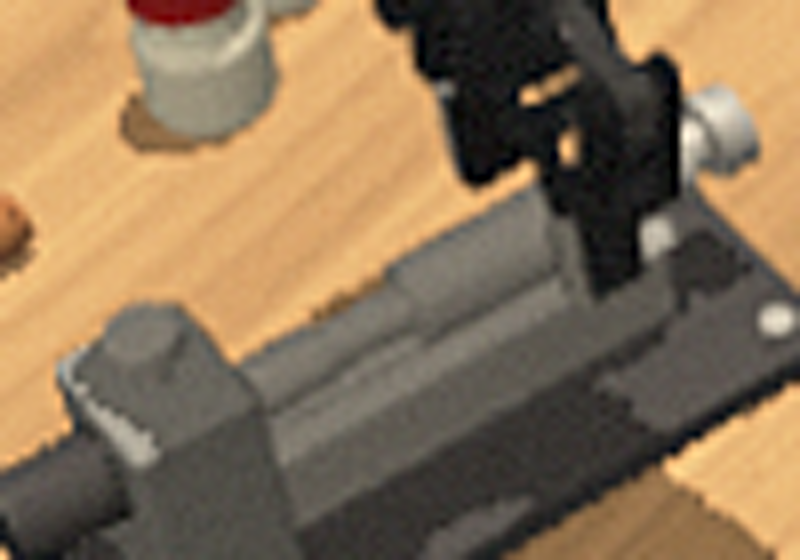

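The punch stayed put with its tip against the spindle, and the fingers are clear on both sides. Retreating straight up.

>>> {"method": "drive_tool", "body": {"motion": [0, 0, -15, 0, 0, 0, 55, 0, 0, -40, 0, 0, 0, 55, 0, 0, -80, 0, 0, 0, 55, 0, 0, -120, 0, 0, 0, 55, 0, 0, -130, 0, 0, 0, 55, 0, 0, -130, 0, 0, 0, 55]}}

```text
t: 17.02
tcp_pos: [0.5774, 0.1729, 0.1841]
tool_rot: [0.799, 0.602, -0.004, 0.002]
force: [-0.1, -0.3, -0.7]
finger_gap: 0.645
```

>>> {"method": "drive_tool", "body": {"motion": [-60, 0, 0, 0, 0, 0, 55, -120, 0, 0, 0, 0, 0, 55, -180, 0, 0, 0, 0, 0, 55, -200, 0, 0, 0, 0, 0, 55, -200, 0, 0, 0, 0, 0, 55, -200, 0, 0, 0, 0, 0, 55]}}

```text
t: 17.77
tcp_pos: [0.5219, -0.0185, 0.1851]
tool_rot: [0.799, 0.602, -0.004, 0.001]
force: [0.3, 0.7, -0.4]
finger_gap: 0.643
```

```bash
python3 f.py
python3 - <<'E'
from h import *
S=cams()
c=lambda i,x0,y0,x1,y1,k:cv2.resize(i[y0:y1,x0:x1,::-1],None,fx=k,fy=k,interpolation=cv2.INTER_CUBIC)
cv2.imwrite("pics/b3.png",np.vstack([np.hstack([c(S["side"]["color"],110,250,210,320,4),c(S["top"]["color"],120,125,220,195,4)]),np.hstack([c(S["side"]["color"],235,170,335,240,4),c(S["top"]["color"],255,140,355,210,4)])]))
E
```

```text
t 17.77 F [ 0.3   0.66 -0.44] gap 55.0 shift [187.6   0.3 130.5] turn [-0.2   0.48  0.29]
F tool [0.72 0.11 0.43]
```

View pics/b3.png

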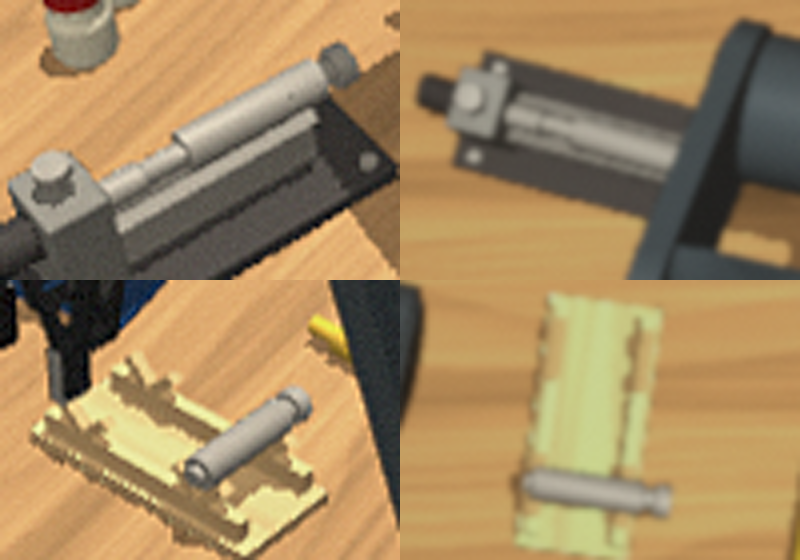

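The punch is seated, and the short punch is undisturbed in the rack. One enlarged check of the joint between tip and spindle.

Run:
```python
from h import *
s=manip.snapshot("side")
cv2.imwrite("pics/b4.png",cv2.resize(s["color"][277:312,130:175,::-1],None,fx=16,fy=16,interpolation=cv2.INTER_CUBIC))
```

```text
(no output)
```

View pics/b4.png

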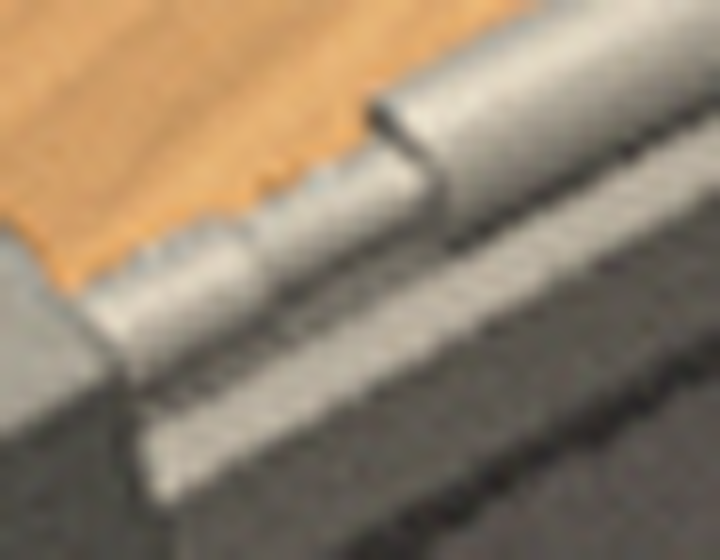

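The tip meets the spindle face with no visible gap, near crop (255,250). Handing in.

Run:
```python
from station import manip
print(abs(manip.sense()["qd"]).max()); print(manip.sign_off())
```

```text
0.003507520477912464
the job is handed in; nothing more can be done
None
```

The longer punch is lying in the groove with its tip against the spindle, and I handed the job in at about 18 s; no verdict is reported.

**What I did:** I took the longer punch from the rack and laid it in the V-groove about 7–8 mm short of the spindle by eye. I released it to seat, regripped at 20 N and slid it forward until the tip met the stop. I held it there about 1 s at roughly 5.6 N on the wrist, then just under 1 s at up to about 9.5 N. After that I opened the gripper and moved clear.

**Last checks:** The final pictures show the punch seated in line with the groove and no visible gap at the spindle. The shorter punch is in its place, and the gripper is clear with wrist forces near zero.

**What went wrong or stayed uncertain:**
- **Grip and slide:** The first grip was too shallow, so I redid it. The first slide stuck at 9.4 N because the tool was pressing down. Raising it about 1 mm fixed that, and no contact with the stop had occurred by then.
- **Camera disagreement:** The two cameras disagreed by about 3 mm on the gauge, so I found the contact by feel.
- **Contact force:** I could not measure it directly. Allowing 2–5 N for drag, the press on the spindle was about 4–10 N, under the 20 N limit.

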